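Vent a resin degassing chamber and crack its stuck lid

TASK

The moulds in the vacuum chamber are done: turn the blue vent lever to half open (45 degrees, not further, so that the air bleeds in gently) and leave the red pump valve shut. Then take the clear lid by its black handle, pull it straight up until it breaks free of the sticky gasket without letting it jump up, and keep it level a finger's width (about 20 mm) above the gasket. Finish while still holding it there, and do not disturb the things standing around.

Things in the scene. Friction and masses are not known exactly. Their poses are not given: they have to be found in the camera images.
- chamber: Round stainless steel vacuum pot, 170 mm across and 140 mm high, on rubber feet; it stands firm and does not move. Origin: centre of its underside on the table. The vent valve sticks out along its own -y, 95 mm up, and ends 195 mm from the pot's axis; the gauge (50 mm dial, face up at 140 mm height) and the pump valve stick out along +y to 219 mm. The rim flange is 188 mm across.
- chamber_seal (a point): Centre of the pot's mouth at the top of the blue silicone gasket (192 mm outer diameter), 146 mm above the table; axes as the chamber's. The underside of the shut lid lies here.
- lid: Clear acrylic disc, 200 mm across, 12 mm thick, 0.4 to 0.6 kg, lying on the gasket. Origin: centre of its underside, z up; gap = its height over chamber_seal. A beaded spigot (140 mm across, 12.5 mm deep) below it sits in the gasket's lip: pulling up, the seal holds up to a peak of 10 to 15 N (plus weight) in the first 2 mm, then gives, drags a few N and is clear past 10 mm.
- lid_handle (a point): Middle of the black bar of the pull handle on the lid, 50 mm above the lid's underside: bar 100 mm long along the lid's x, 12 mm wide, 14 mm high, on a post at each end (72 mm clear between the posts); 31 mm free under the bar.
- vent (a joint): Angle of the blue vent lever in rad: 0 shut (lever square to its pipe, along the chamber's -x), growing counterclockwise seen from above to 1.571 fully open (along the pipe, chamber's -y); 0.785 is half open. It turns about a vertical stem against slight friction (about 0.15 N m) and stays where it is left.
- vent_stem (a point): The vent lever's turning axis (vertical), at mid height of its blue sleeve, 150 mm from the pot's axis, 121 mm above the table.
- vent_grip (a point): Middle of the gripping part of the blue vent lever's sleeve, 45 mm from the stem at mid height; the sleeve is 42 mm long (20 to 62 mm from the stem), 13 mm wide, 10 mm high, and turns with the lever.
- pump (a joint): Angle of the red pump valve lever in rad: 0 shut, 1.571 open (counterpart of the vent, on the other side of the pot, next to the gauge). To be left shut.
- hardener: White bottle with an orange cap, 52 mm across, 130 mm high; bystander. Origin: centre of its underside.
- mixing_cup: Yellow plastic cup, 72 mm across the rim, 75 mm high; bystander. Origin: centre of its underside.
- tin: Closed round brass tin with a copper-coloured top, 93 mm across, 35 mm high; bystander. Origin: centre of its underside.
Not all that is in view belongs to the job. What is shaped like the lid but purple is not meant.

How it is judged:
By the outcome, as a careful person would: the job done as asked, in the order asked, and still so for the second after the job is handed in, while the arm keeps its last pose, push and grip.
It also fails if it takes over 54 s, if anything falls off the work surface, if the arm or the gripper's body presses on something with over 40 N, if the wrist force passes 120 N, or if a joint passes its speed limit or range.

ROBOT

A 6-joint arm with a two-finger parallel gripper is mounted at the origin on the work surface. World frame = base frame: x ahead of the robot, y to its left, z up, the work surface at z = 0. Lengths are in m, angles in rad, forces in N, time in s.
With the tool pointing down it reaches from about 0.275 to 0.725 m from the base axis. Payload 15.9 kg.
Tool frame: the origin (TCP) lies midway between the tips of the shut fingers; the grasp point (between the pads) lies 19 mm behind it; z points along the fingers, y is the direction in which the jaws open and shut (so a half turn about z gives the same grasp; the last joint's range is limited). The gripper opens to 85 mm and grips with 20 to 120 N. Pads are 22 mm wide; open, the fingers measure 114 mm over their backs; the gripper's body (76 mm by 85 mm) begins 54 mm behind the grasp point. The pads swing forward as they close: fully open they stand 13 mm farther back than shut.
Start: joints at [-1.248, 0.213, -0.034, 1.323, 0, 1.571], TCP at [0.159, -0.474, 0.231] pointing down, gripper open.
Joint ranges: [-2.98, 2.98], [-0.74, 1.72], [-1.14, 1.35], [-2.1, 2.04], [-1.57, 1.44], [-3.14, 3.14]. Speed limits (rad/s): [1.89, 1.89, 2.39, 2.57, 3.14, 3.14].

INTERFACE

Orientations are given as a 3x3 rotation matrix whose columns are the frame's x, y, z axes.
In Python, from plant import readout, vision, env, nets gives the robot as it stands. The module is installed in compiled form; this text tells all that it offers.
- The arm moves only by the tool carry_out, never from a script. Its argument "deltas" is a list that holds one entry, the list of rows, each a list of 7 numbers: the shift along the tool's x, y, z in mm, then the turn, a rotation vector about the tool's x, y, z in rad, then the opening, from 0 (shut) to 1 (fully open). In form: [[[x, y, z, wx, wy, wz, hand], ...]]. A call has exactly 10 rows; each row is the pose to reach, as a shift and turn from the pose measured when the call began, along the tool's axes at that moment; what a row does not reach only later rows make up. A row lasts 1/10 s, in which the tool goes at most 50 mm and 8.59 degrees, less where a joint would pass 70% of its speed; a pose out of reach is approached as far as the arm can. A call with a gripper value outside its range is refused whole. The fingers move at their own pace and stop on an object; the grip force is fixed at half the most. Time passes only in rows, so rows that repeat a pose let the fingers close, or fill a call up. It gives the time, the measured TCP pose, the force and the opening at its end, in the units of the state.
- readout.sense(): the state, without advancing time (a new reading comes with each control period).
- vision.camera(name): name is "scene" or "top" or "wrist"; returns the picture (400x640x3 uint8, blue, green, red); there is no depth.
- vision.camera_params(name): a dict with "intrinsics" (3x3 intrinsics, pixels), "rvec" (rotation vector, rad) and "tvec" (3), from world to camera coordinates, as OpenCV has them; the wrist camera has in their place "mount" (4x4, takes a point from camera to tool coordinates, whose origin is the TCP and whose axes are the flange's). Camera axes: x right, y down, z forward; pixel columns grow to the right and rows downward; lengths in m; the calibration is good to about 2 mm. A picture is of the moment at which its call begins: read the wrist's pose just before it. camera_params takes no time and is no camera call.
- env.close_job(): hands the job in, once; it reports no verdict.
Trained networks look in the newest picture that a camera, given by its name, has taken for a name from the list of things; names that differ only in an ending like _2 or _b are one class to them, and where a whole thing is asked for, a point or a joint stands for the part that bears it (a point fixed in the world has none). Each returns a list of dicts, best first, with "conf" (0 to 1); they miss things now and then, are a little off and sometimes report something else, mostly with a low value. They report only what shows in the picture. A call takes as long as a camera call. They do not tell look-alikes from the thing itself.
- nets.recognise(camera, query): "bbox" ([left, top, width, height] in pixels, round what is visible of it).
- nets.masks_of(camera, query): "pixels" (400x640 bool, what is visible of it) and "bbox" ([left, top, width, height] in pixels, round what is visible of it).
The state is a dict: "clock": time; "joint_positions": joint angles; "joint_vel": joint speeds; "tau": joint torques, N m; "ee_pos": TCP position; "orientation": TCP orientation; "ft_force": force on the tool from outside, world axes, zero at the start; "ft_torque": the same for the moment, N m; "finger_gap": finger opening in m.
Only numpy, scipy, OpenCV 4.12 (cv2) and the standard library are available. Lean on these libraries where they do the work, as an engineer would, in place of code of your own. Each camera call takes 0.05 s, during which the arm holds its last target. There are 200 camera calls.

## Working session

There is one attempt and no reset: what is moved stays moved. The work goes in short steps, Python scripts to look and compute and a tool call to move; the robot and the scene stay as the last step left them, time stands still between calls to the robot, and variables do not carry over. Pictures are saved under pics/ and viewed, about 8 in all and at most 12, crops included, and the job is handed in when it is done.

Besides the shell and the picture viewer there is one more tool, called after ">>>" by a JSON object that holds its "fn" and its "kwargs", one argument or row to a line. carry_out: Moves the arm, as the interface text tells. Its arguments: {"type":"object","properties":{"deltas":{"type":"array","items":{"type":"array","items":{"type":"array","items":{"type":"number"}}}}},"required":["deltas"]}

```bash
mkdir -p pics
cat > h.py <<'E'
import numpy as np, cv2
from plant import readout, vision, env, nets
def cam(n):
    p=vision.camera_params(n);K=np.array(p["intrinsics"],float)
    if "rvec" in p:
        R=cv2.Rodrigues(np.array(p["rvec"],float))[0];t=np.array(p["tvec"],float).ravel()
    else:
        s=readout.sense();M=np.array(p["mount"],float);T=np.eye(4);T[:3,:3]=s["orientation"];T[:3,3]=s["ee_pos"]
        W=np.linalg.inv(T@M);R,t=W[:3,:3],W[:3,3]
    return K,R,t
def proj(c,P):
    K,R,t=c;q=(K@(R@np.atleast_2d(P).T+t[:,None])).T;return q[:,:2]/q[:,2:]
def atz(c,uv,z):
    K,R,t=c;d=R.T@np.linalg.inv(K)@np.array([uv[0],uv[1],1.]);o=-R.T@t;return o+d*(z-o[2])/d[2]
E
python3 - <<'E'
from h import *
a=vision.camera("scene");b=vision.camera("top")
cv2.imwrite("pics/scene.png",a);cv2.imwrite("pics/top.png",b)
for c in ["top","scene"]:
  for q in ["chamber","lid","lid_handle","vent","pump","hardener","mixing_cup","tin"]:
    print(c,q,[(np.round(d["bbox"]).tolist(),round(d["conf"],2)) for d in nets.recognise(c,q)[:3]])
C=cam("top");print(proj(C,[[.4,0,0],[.5,0,0],[.4,.1,0]]))
s=readout.sense();print(s["clock"],s["ee_pos"],s["orientation"],s["ft_force"],s["finger_gap"])
E
```

```text
top chamber [([230.0, 132.0, 145.0, 82.0], 0.96)]
top lid [([405.0, 270.0, 73.0, 76.0], 0.96), ([332.0, 219.0, 74.0, 72.0], 0.81), ([194.0, 58.0, 64.0, 62.0], 0.8)]
top lid_handle [([149.0, 176.0, 72.0, 71.0], 0.98), ([407.0, 272.0, 73.0, 72.0], 0.9), ([330.0, 218.0, 71.0, 70.0], 0.86)]
top vent [([353.0, 184.0, 9.0, 29.0], 0.45)]
top pump []
top hardener [([421.0, 110.0, 24.0, 28.0], 0.62)]
top mixing_cup [([444.0, 211.0, 34.0, 28.0], 0.55)]
top tin [([244.0, 219.0, 38.0, 30.0], 0.7)]
scene chamber [([279.0, 177.0, 83.0, 108.0], 0.92)]
scene lid [([276.0, 128.0, 50.0, 30.0], 0.94), ([294.0, 162.0, 54.0, 32.0], 0.92), ([284.0, 312.0, 86.0, 86.0], 0.86)]
scene lid_handle [([278.0, 126.0, 47.0, 30.0], 0.96), ([400.0, 247.0, 76.0, 65.0], 0.88), ([282.0, 314.0, 88.0, 84.0], 0.88)]
scene vent [([363.0, 214.0, 33.0, 30.0], 0.47), ([289.0, 181.0, 16.0, 9.0], 0.42)]
scene pump [([340.0, 253.0, 21.0, 11.0], 0.49)]
scene hardener [([197.0, 187.0, 18.0, 42.0], 0.84)]
scene mixing_cup [([241.0, 149.0, 19.0, 26.0], 0.64), ([282.0, 182.0, 80.0, 105.0], 0.44)]
scene tin [([366.0, 213.0, 28.0, 30.0], 0.62)]
[[320.64072029 229.4736946 ]
 [321.04380447 194.56307957]
 [285.66078072 229.07178233]]
0.9 [ 0.15860276 -0.47417359  0.23130991] [[ 9.48337433e-01  3.17263473e-01 -3.14669731e-05]
 [ 3.17263472e-01 -9.48337434e-01 -2.79833119e-05]
 [-3.87193913e-05  1.65543010e-05 -9.99999999e-01]] [0.23017163 0.1865545  0.30924792] 0.08539496966959148
```

View pics/scene.png

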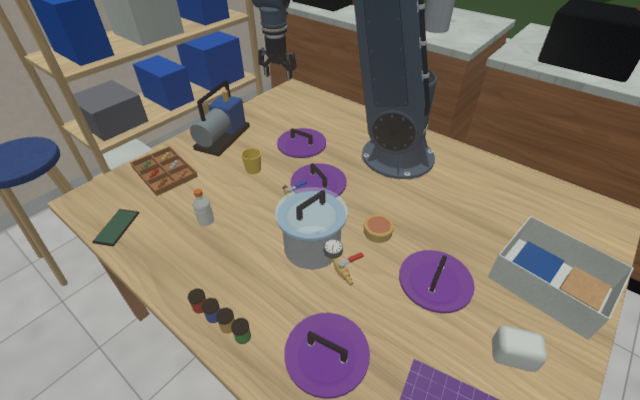

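View pics/top.png

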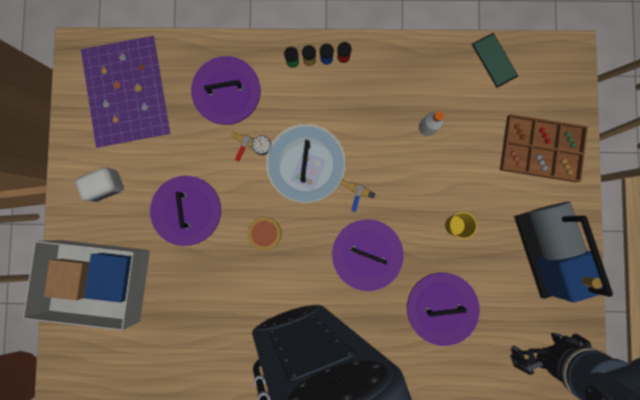

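The pot is at top (306,163), with the clear lid's bar running from (307,141) to (303,181). The blue lever is at about (357,198), the red one at (243,150). The purple lids are decoys.

Run:
```python
from h import *
b=cv2.imread("pics/top.png");C=cam("top")
crop=b[110:230,220:400];cv2.imwrite("pics/crop.png",cv2.resize(crop,None,fx=4.4,fy=4.4,interpolation=cv2.INTER_CUBIC))
hsv=cv2.cvtColor(b,cv2.COLOR_BGR2HSV)
def blob(m,x0,y0,x1,y1):
    z=np.zeros(m.shape,bool);z[y0:y1,x0:x1]=1;ys,xs=np.nonzero(m&z)
    r=cv2.minAreaRect(np.c_[xs,ys].astype(np.float32));return len(xs),(xs.mean(),ys.mean()),r
H,S,V=[hsv[...,i].astype(int) for i in range(3)]
n,c,r=blob((H>100)&(H<125)&(S>120)&(V>60),340,175,380,220);print("blue",n,c,r,atz(C,c,.121))
n,c,r=blob(((H<6)|(H>174))&(S>150),225,125,262,170);print("red",n,c,r,atz(C,c,.121))
n,c,r=blob(V<60,285,130,325,195);print("bar",n,c,r,atz(C,c,.203))
z=np.zeros(H.shape,np.uint8);z[115:215,255:355]=((H>85)&(H<112)&(S>25)&(V>110))[115:215,255:355]
k=max(cv2.findContours(z,0,1)[0],key=cv2.contourArea);e=cv2.fitEllipse(k);print("lid",e,atz(C,e[0],.152),atz(C,(e[0][0]+e[1][1]/2,e[0][1]),.152))
```

```text
blue 54 (np.float64(355.22222222222223), np.float64(203.07407407407408)) ((355.23529052734375, 203.058837890625), (3.395498752593994, 14.55213737487793), 14.03624439239502) [ 0.46959322 -0.08944848  0.121     ]
red 62 (np.float64(239.66129032258064), np.float64(153.09677419354838)) ((239.6000213623047, 153.3000030517578), (4.0249223709106445, 14.310833930969238), 26.56505012512207) [0.59616311 0.21082999 0.121     ]
bar 146 (np.float64(304.5), np.float64(160.72602739726028)) ((304.876953125, 160.984619140625), (4.465250492095947, 40.435325622558594), 7.125016689300537) [0.56459525 0.03787066 0.203     ]
lid ((305.4064025878906, 163.51937866210938), (73.50794982910156, 74.09101104736328), 95.48543548583984) [0.5658158  0.03826795 0.152     ] [ 0.56673942 -0.0546054   0.152     ]
```

View pics/crop.png

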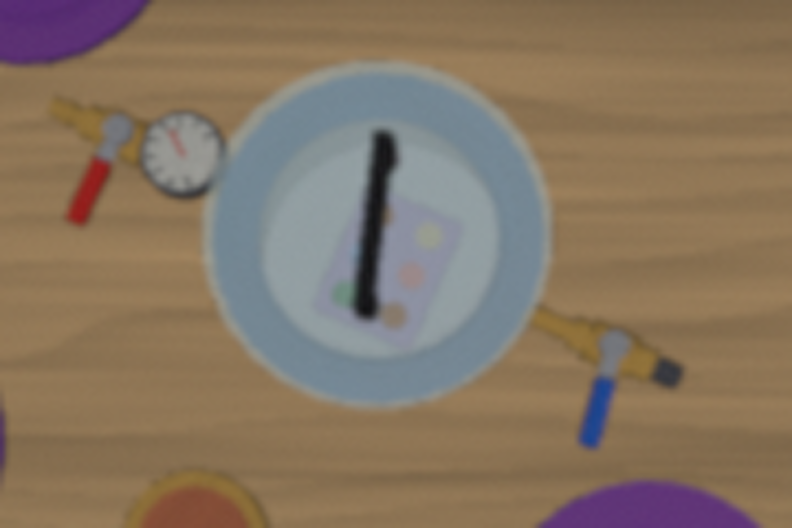

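>>> {"fn": "carry_out", "kwargs": {
  "deltas": [
    [[20,-13,-20,0,0,-0.12,1],[60,-39,-50,0,0,-0.24,1],[105,-67,-80,0,0,-0.36,1],[150,-96,-90,0,0,-0.48,1],[195,-125,-90,0,0,-0.6,1],[240,-153,-90,0,0,-0.72,1],[285,-182,-90,0,0,-0.84,1],[330,-211,-90,0,0,-0.96,1],[370,-237,-90,0,0,-1.08,1],[400,-256,-90,0,0,-1.2,1]]
  ]
}}

```text
clock: 1.9
ee_pos: [0.4468, -0.1159, 0.3215]
orientation: [[0.043, 0.999, 0.001], [0.999, -0.043, -0.0], [-0.0, 0.001, -1.0]]
ft_force: [0.4, -1.3, 0.6]
finger_gap: 0.085
```

Run:
```python
from h import *
s=readout.sense();R=s["orientation"];print(s["clock"],s["ee_pos"],np.degrees(np.arctan2(R[1][1],R[0][1])),s["joint_positions"])
print(vision.camera_params("wrist")["mount"])
```

```text
1.9 [ 0.44683191 -0.11592295  0.32152139] -2.4573557104958654 [-2.53754074e-01  1.36594639e-01  9.99269016e-02  1.53352383e+00
 -1.21152922e-04  1.35993123e+00]
[[ 5.21228121e-04 -9.47282239e-01 -3.20399888e-01  8.36969451e-02]
 [ 9.99999419e-01  7.96199038e-04 -7.27208085e-04 -1.34949014e-04]
 [ 9.43973386e-04 -3.20399323e-01  9.47282103e-01 -1.41200503e-01]
 [ 0.00000000e+00  0.00000000e+00  0.00000000e+00  1.00000000e+00]]
```

>>> {"fn": "carry_out", "kwargs": {
  "deltas": [
    [[5,4,0,0,0,-0.14,1],[10,8,0,0,0,-0.28,1],[15,12,0,0,0,-0.42,1],[20,16,0,0,0,-0.56,1],[27,22,0,0,0,-0.7,1],[27,22,0,0,0,-0.84,1],[27,22,0,0,0,-0.98,1],[27,22,0,0,0,-1.12,1],[27,22,0,0,0,-1.26,1],[27,22,0,0,0,-1.265,1]]
  ]
}}

```text
clock: 2.9
ee_pos: [0.47, -0.0899, 0.3215]
orientation: [[-0.941, 0.339, 0.001], [0.339, 0.941, -0.0], [-0.001, -0.0, -1.0]]
ft_force: [0.6, 0.4, -0.7]
finger_gap: 0.0854
```

Run:
```python
from h import *
C=cam("wrist");b=vision.camera("wrist");cv2.imwrite("pics/w1.png",b)
s=readout.sense();R=s["orientation"];print(s["clock"],s["ee_pos"],np.degrees(np.arctan2(R[1][1],R[0][1])),s["joint_positions"])
hsv=cv2.cvtColor(b,cv2.COLOR_BGR2HSV);H,S,V=[hsv[...,i].astype(int) for i in range(3)]
m=((H>100)&(H<125)&(S>150)&(V>60)).astype(np.uint8)
for k in sorted(cv2.findContours(m,0,1)[0],key=cv2.contourArea)[-2:]:
  r=cv2.minAreaRect(k);p=cv2.boxPoints(r);print(r,[np.round(atz(C,q,.126),4).tolist() for q in p],atz(C,r[0],.126))
```

```text
2.95 [ 0.46999654 -0.08988809  0.32154505] 69.89464151612415 [-1.88873145e-01  1.72473096e-01  1.42659680e-01  1.54031675e+00
 -1.47885514e-04  1.62031495e-01]
((320.2157287597656, 171.02029418945312), (32.55990219116211, 9.404609680175781), 85.91438293457031) [[0.448, -0.0872, 0.126], [0.4509, -0.0767, 0.126], [0.4888, -0.0872, 0.126], [0.4858, -0.0981, 0.126]] [ 0.46804237 -0.08720569  0.126     ]
```

View pics/w1.png

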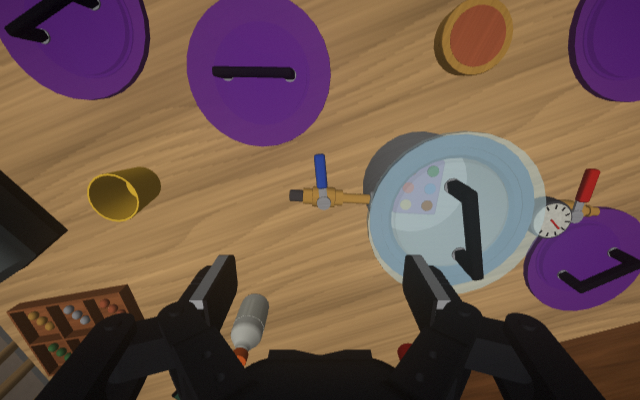

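The wrist view shows the lever at (320,171), pointing away from the pipe. The lever-based and position-based chamber yaws disagree by about 5°, so I'll look from nearer with the hand partly closed.

>>> {"fn": "carry_out", "kwargs": {
  "deltas": [
    [[0,0,15,0,0,0,0.4],[1,1,35,0,0,0,0.4],[2,1,55,0,0,0,0.4],[2,1,75,0,0,0,0.4],[2,1,92,0,0,0,0.4],[2,1,105,0,0,0,0.4],[2,1,113,0,0,0,0.4],[2,1,118,0,0,0,0.4],[2,1,120,0,0,0,0.4],[2,1,120,0,0,0,0.4]]
  ]
}}

```text
clock: 3.95
ee_pos: [0.4687, -0.0883, 0.2018]
orientation: [[-0.939, 0.344, 0.001], [0.344, 0.939, -0.0], [-0.001, 0.0, -1.0]]
ft_force: [0.3, 0.3, 0.8]
finger_gap: 0.0338
```

Run:
```python
from h import *
C=cam("wrist");b=vision.camera("wrist");cv2.imwrite("pics/w2.png",b)
s=readout.sense();R=s["orientation"];print(s["clock"],s["ee_pos"],np.degrees(np.arctan2(R[1][1],R[0][1])),s["finger_gap"])
hsv=cv2.cvtColor(b,cv2.COLOR_BGR2HSV);H,S,V=[hsv[...,i].astype(int) for i in range(3)]
m=((H>100)&(H<125)&(S>150)&(V>60)).astype(np.uint8)
for k in sorted(cv2.findContours(m,0,1)[0],key=cv2.contourArea)[-2:]:
  r=cv2.minAreaRect(k);p=cv2.boxPoints(r);print(r,[np.round(atz(C,q,.126),4).tolist() for q in p],atz(C,r[0],.126))
```

```text
4.0 [ 0.46874171 -0.08831565  0.20194895] 69.8608246740321 0.03390670161687805
((449.2500915527344, 398.7500305175781), (4.242640495300293, 3.535533905029297), 45.0) [[0.7075, -0.0367, 0.126], [0.7049, -0.0335, 0.126], [0.7101, -0.0315, 0.126], [0.7127, -0.0347, 0.126]] [ 0.70878291 -0.0341022   0.126     ]
((319.3397216796875, 207.517333984375), (47.695068359375, 14.37569808959961), 83.82982635498047) [[0.4471, -0.0874, 0.126], [0.4497, -0.0766, 0.126], [0.4888, -0.0863, 0.126], [0.4861, -0.0977, 0.126]] [ 0.46736562 -0.08688514  0.126     ]
```

View pics/w2.png

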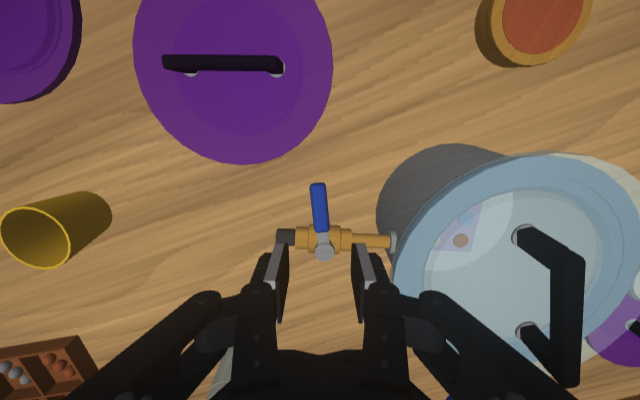

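Run:
```python
from h import *
C=cam("wrist")
a=cv2.imread("pics/w2.png")[160:280,240:420];cv2.imwrite("pics/w2c.png",cv2.resize(a,None,fx=4.4,fy=4.4,interpolation=cv2.INTER_CUBIC))
for A,B,z in [((278,237),(390,241.5),.095),((323,228),(319,187),.126)]:
  p,q=atz(C,A,z),atz(C,B,z);d=q-p;print(p,q,np.degrees(np.arctan2(d[1],d[0])))
```

```text
[ 0.49283405 -0.1375318   0.095     ] [ 0.53352561 -0.0401141   0.095     ] 67.3296096910916
[ 0.48519879 -0.09024346  0.126     ] [ 0.45148088 -0.08133511  0.126     ] 165.20048760013273
```

View pics/w2c.png

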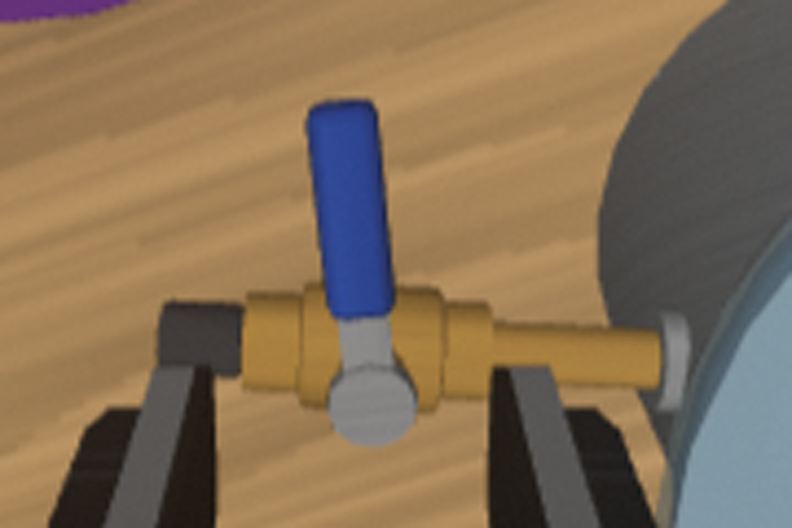

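The pipe runs at 67.3° in the world frame, so the chamber's yaw is about -22.5°. The lever points at 165.2°, about 7.5° ajar. Half open is a lever direction of about 202.4°, so it needs about 37° of turn rather than 45°. Next I'll align and descend.

>>> {"fn": "carry_out", "kwargs": {
  "deltas": [
    [[0,0,10,0,0,-0.03,0.4],[1,1,25,0,0,-0.06,0.4],[1,1,42,0,0,-0.092,0.4],[1,1,58,0,0,-0.092,0.4],[1,1,72,0,0,-0.092,0.4],[1,1,84,0,0,-0.092,0.4],[1,1,93,0,0,-0.092,0.4],[1,1,98,0,0,-0.092,0.4],[1,1,98,0,0,-0.092,0.4],[1,1,98,0,0,-0.092,0.4]]
  ]
}}

```text
clock: 5.0
ee_pos: [0.4685, -0.0871, 0.1043]
orientation: [[-0.967, 0.257, 0.002], [0.257, 0.967, -0.0], [-0.002, -0.0, -1.0]]
ft_force: [0.8, 0.6, 0.1]
finger_gap: 0.0342
```

>>> {"fn": "carry_out", "kwargs": {
  "deltas": [
    [[0,0,0,0,0,0,0.3],[0,0,0,0,0,0,0.2],[0,0,0,0,0,0,0.15],[0,0,0,0,0,0,0.1],[0,0,0,0,0,0,0],[0,0,0,0,0,0,0],[0,0,0,0,0,0,0],[0,0,0,0,0,0,0],[0,0,0,0,0,0,0],[0,0,0,0,0,0,0]]
  ]
}}

```text
clock: 6.0
ee_pos: [0.4686, -0.0875, 0.1047]
orientation: [[-0.966, 0.257, 0.002], [0.257, 0.966, -0.001], [-0.002, -0.001, -1.0]]
ft_force: [-2.6, -2.6, 7.5]
finger_gap: 0.0114
```

Run:
```python
from h import *
s=readout.sense();R=np.array(s["orientation"]);p=np.array(s["ee_pos"]);a=np.degrees(np.arctan2(R[1,1],R[0,1]));print(s["clock"],p,a,s["finger_gap"],s["ft_force"],s["ft_torque"])
# arc about the stem: lever dir = a+90
u=lambda t:np.array([np.cos(np.radians(t)),np.sin(np.radians(t)),0])
stem=p-.045*u(165.2)
for i in range(1,10):
  t=37.3*i/9;d=R.T@(stem+.045*u(165.2+t)-p)*1000;print(np.round(d,1),round(-np.radians(t),3))
```

```text
6.0 [ 0.46859028 -0.08747631  0.10473597] 75.10890065033942 0.011430068997032994 [-2.55068831 -2.60531052  7.45368015] [-0.54805839  0.4640041  -0.27984905]
[-0.1 -3.3  0. ] -0.072
[-0.5 -6.5  0. ] -0.145
[-1.1 -9.7  0. ] -0.217
[ -1.9 -12.8   0. ] -0.289
[ -2.9 -15.9   0. ] -0.362
[ -4.2 -18.9   0. ] -0.434
[ -5.7 -21.8   0. ] -0.506
[ -7.4 -24.6   0. ] -0.579
[ -9.2 -27.3   0. ] -0.651
```

>>> {"fn": "carry_out", "kwargs": {
  "deltas": [
    [[-0.1,-1.6,0,0,0,-0.036,0],[-0.5,-6.5,0,0,0,-0.145,0],[-1.1,-9.7,0,0,0,-0.217,0],[-1.9,-12.8,0,0,0,-0.289,0],[-2.9,-15.9,0,0,0,-0.362,0],[-4.2,-18.9,0,0,0,-0.434,0],[-5.7,-21.8,0,0,0,-0.506,0],[-7.4,-24.6,0,0,0,-0.579,0],[-9.2,-27.3,0,0,0,-0.651,0],[-9.2,-27.3,0,0,0,-0.651,0]]
  ]
}}

```text
clock: 7.0
ee_pos: [0.4704, -0.1159, 0.1049]
orientation: [[-0.923, -0.384, 0.002], [-0.384, 0.923, -0.0], [-0.002, -0.001, -1.0]]
ft_force: [-2.2, 3.7, 3.1]
finger_gap: 0.0115
```

>>> {"fn": "carry_out", "kwargs": {
  "deltas": [
    [[0,0,0,0,0,0,0],[0,0,0,0,0,0,0.1],[0,0,0,0,0,0,0.2],[0,0,0,0,0,0,0.35],[0,0,0,0,0,0,0.35],[0,0,0,0,0,0,0.35],[0,0,-10,0,0,0,0.35],[0,0,-30,0,0,0,0.35],[0,0,-60,0,0,0,0.35],[0,0,-90,0,0,0,0.35]]
  ]
}}

```text
clock: 8.0
ee_pos: [0.4699, -0.1158, 0.1966]
orientation: [[-0.923, -0.384, 0.002], [-0.384, 0.923, 0.0], [-0.002, -0.001, -1.0]]
ft_force: [0.2, -0.3, -0.0]
finger_gap: 0.0302
```

Run:
```python
from h import *
C=cam("wrist");b=vision.camera("wrist");cv2.imwrite("pics/w3.png",b)
s=readout.sense();R=s["orientation"];print(s["clock"],s["ee_pos"],np.degrees(np.arctan2(R[1][1],R[0][1])),s["finger_gap"],s["ft_force"])
hsv=cv2.cvtColor(b,cv2.COLOR_BGR2HSV);H,S,V=[hsv[...,i].astype(int) for i in range(3)]
m=((H>100)&(H<125)&(S>150)&(V>60)).astype(np.uint8)
k=max(cv2.findContours(m,0,1)[0],key=cv2.contourArea)
r=cv2.minAreaRect(k);p=cv2.boxPoints(r);print(r,[np.round(atz(C,q,.126),4).tolist() for q in p],atz(C,r[0],.126))
```

```text
8.05 [ 0.47175034 -0.1162513   0.20128136] 112.58169306033291 0.029647241224712715 [-0.22428577 -0.33289414  6.2208375 ]
((320.0, 210.0), (48.0, 14.0), 90.0) [[0.4528, -0.127, 0.126], [0.4488, -0.1173, 0.126], [0.4855, -0.1016, 0.126], [0.4898, -0.1119, 0.126]] [ 0.46869875 -0.11468403  0.126     ]
```

View pics/w3.png

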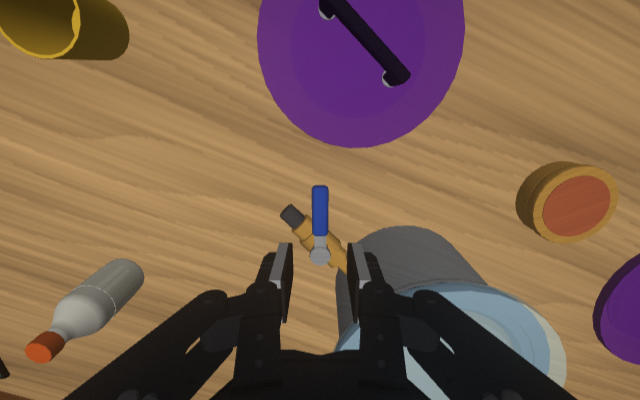

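Lever measured at about 203°. Now up and over to the lid handle; I'll check the pipe angle at the same time.

>>> {"fn": "carry_out", "kwargs": {
  "deltas": [
    [[0,0,-20,0,0,0.05,0.4],[-10,7,-60,0,0,0.1,0.5],[-25,18,-90,0,0,0.17,0.6],[-50,36,-115,0,0,0.25,0.7],[-75,54,-130,0,0,0.33,0.7],[-100,72,-130,0,0,0.41,0.7],[-120,86,-130,0,0,0.47,0.7],[-137,98,-130,0,0,0.51,0.7],[-147,106,-130,0,0,0.517,0.7],[-147,106,-130,0,0,0.517,0.7]]
  ]
}}

```text
clock: 9.05
ee_pos: [0.5661, 0.0392, 0.3317]
orientation: [[-0.993, 0.12, 0.007], [0.12, 0.993, -0.001], [-0.007, -0.0, -1.0]]
ft_force: [-0.2, 0.3, 0.3]
finger_gap: 0.0598
```

Run:
```python
from h import *
C=cam("wrist");b=vision.camera("wrist");
s=readout.sense();R=np.array(s["orientation"]);print(s["clock"],s["ee_pos"],np.degrees(np.arctan2(R[1][1],R[0][1])),s["finger_gap"],s["ft_force"])
# pose for w3
import numpy as np
V=(b.max(2)<50).astype(np.uint8)
for k in cv2.findContours(V,0,1)[0]:
  if cv2.contourArea(k)>300:
    r=cv2.minAreaRect(k);print(np.round(r[0]),np.round(r[1]),r[2],atz(C,r[0],.196))
T0=np.array([[-.923,-.384,.002],[-.384,.923,0],[-.002,-.001,-1]]);M=np.array(vision.camera_params("wrist")["mount"]);T=np.eye(4);T[:3,:3]=T0;T[:3,3]=[.47175,-.11625,.2013];W=np.linalg.inv(T@M);C3=(C[0],W[:3,:3],W[:3,3])
p,q=atz(C3,(290,215),.095),atz(C3,(345,262),.095);print(p,q,np.degrees(np.arctan2(*(q-p)[1::-1])))
# top look at the levers and lid
C2=cam("top");t=vision.camera("top");cv2.imwrite("pics/t2.png",t)
cv2.imwrite("pics/w4.png",b)
```

```text
9.1 [0.56571958 0.03840625 0.33182907] 83.06972765439954 0.05952703778652838 [ 0.45037143 -0.32849954  0.97086176]
[316. 340.] [20. 21.] 90.0 [0.7566819  0.01245663 0.196     ]
[342. 335.] [20. 22.] 90.0 [0.75294274 0.04480383 0.196     ]
[369. 330.] [21. 22.] 90.0 [0.75007053 0.077238   0.196     ]
[478. 275.] [22. 69.] 75.1413803100586 [0.68751108 0.20148764 0.196     ]
[312. 324.] [151. 548.] 90.0 [0.73172493 0.01144181 0.196     ]
[  9. 240.] [85. 14.] 70.97439575195312 [ 0.58510246 -0.29074107  0.196     ]
[319. 184.] [100.  11.] 90.0 [0.56343847 0.04064372 0.196     ]
[574.  39.] [78. 35.] 90.0 [0.46293496 0.26811844 0.196     ]
[ 0.49794364 -0.13348956  0.095     ] [ 0.52325993 -0.06715049  0.095     ] 69.11216328686635
```

View pics/w4.png

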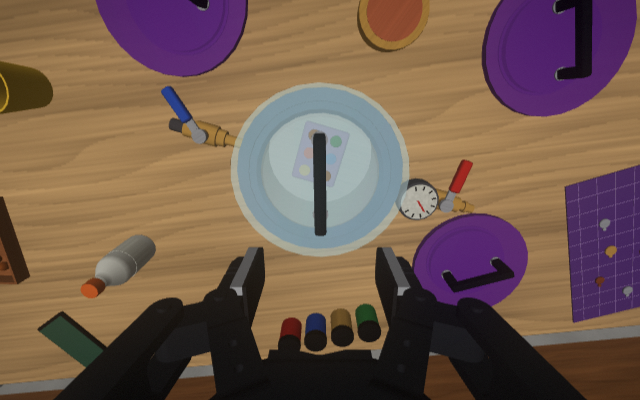

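The bar is centred at (319,184) and lined up with the tool; the vent lever is at (178,107), the pump lever unchanged. I'll check the vent angle once more on the long baseline between the valve ends.

Run:
```python
from h import *
C=cam("wrist");b=cv2.imread("pics/w4.png")
hsv=cv2.cvtColor(b,cv2.COLOR_BGR2HSV);H,S,V=[hsv[...,i].astype(int) for i in range(3)]
m=((H>100)&(H<125)&(S>150)&(V>60)).astype(np.uint8);m[:,230:]=0;m[:60]=0;m[180:]=0
k=max(cv2.findContours(m,0,1)[0],key=cv2.contourArea)
def longdir(k):
  P=np.array([atz(C,q,.126)[:2] for q in np.argwhere(k)[:,::-1]]).astype(np.float32);v=cv2.fitLine(P,2,0,.001,.001).ravel();return P.mean(0),np.degrees(np.arctan2(v[1],v[0]))
print("vent",longdir(m))
m=(((H<6)|(H>174))&(S>150)).astype(np.uint8);m[:,:440]=0;m[:150]=0;m[195:]=0
print("pump",longdir(m))
p,q=atz(C,(171,123),.095),atz(C,(473,209),.095);d=q-p;print("pipes",p,q,np.linalg.norm(d),np.degrees(np.arctan2(d[1],d[0])),"axis",p+d*.195/.414)
z=np.zeros(H.shape,np.uint8);z[70:270,220:420]=((H>85)&(H<112)&(S>20)&(V>110))[70:270,220:420]
k=max(cv2.findContours(z,0,1)[0],key=cv2.contourArea);e=cv2.fitEllipse(cv2.convexHull(k));print("lid",e,atz(C,e[0],.152))
```

```text
vent (array([ 0.47002196, -0.11360734], dtype=float32), np.float32(21.935295))
pump (array([0.5943934, 0.2087787], dtype=float32), np.float32(-22.849787))
pipes [ 0.49078797 -0.13979779  0.095     ] [0.65397645 0.24220072 0.095     ] 0.4153954042680689 66.86798916337843 axis [0.56765211 0.04012904 0.095     ]
lid ((321.31439208984375, 168.16456604003906), (160.29713439941406, 169.77557373046875), 103.77204895019531) [0.55774912 0.04188564 0.152     ]
```

The pump is shut and unmoved: its lever is at -22.9°, pipe yaw -23.1°. The vent is at about 45–46°, so that part is done. Next I'll descend on the handle with the tool levelled.

>>> {"fn": "carry_out", "kwargs": {
  "deltas": [
    [[0,0,10,0,0.003,0,0.6],[1,0,30,0,0.007,0,0.6],[2,0.5,55,0,0.007,0,0.6],[2,0.5,80,0,0.007,0,0.6],[2,0.5,103,0,0.007,0,0.6],[2,0.5,123,0,0.007,0,0.6],[2,0.5,138,0,0.007,0,0.6],[2,0.5,149,0,0.007,0,0.6],[2,0.5,155,0,0.007,0,0.6],[2,0.5,155,0,0.007,0,0.6]]
  ]
}}

```text
clock: 10.15
ee_pos: [0.5643, 0.038, 0.1765]
orientation: [[-0.993, 0.122, -0.0], [0.122, 0.993, -0.001], [0.0, -0.001, -1.0]]
ft_force: [-0.1, 0.8, 0.4]
finger_gap: 0.0508
```

Run:
```python
from h import *
C=cam("wrist");b=vision.camera("wrist");cv2.imwrite("pics/w5.png",b)
s=readout.sense();R=np.array(s["orientation"]);print(s["clock"],s["ee_pos"],R[:,2],s["finger_gap"],s["ft_force"])
```

```text
10.2 [0.56473579 0.03811104 0.17714378] [ 7.78384533e-04 -7.93172184e-04 -9.99999382e-01] 0.05160014765664711 [-0.51860661 -0.77508941  0.40821488]
```

View pics/w5.png

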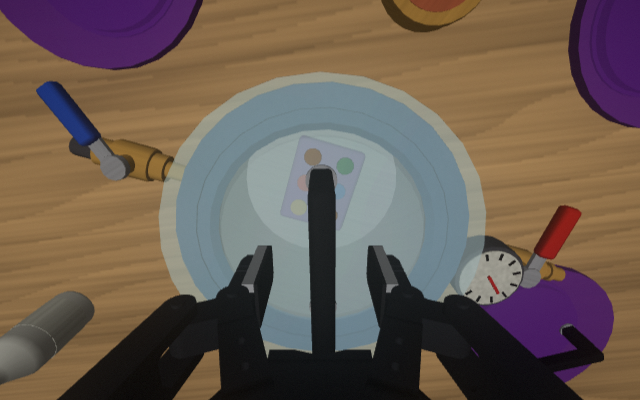

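Bar (320, 170–350) sits centrally between the pads (262 and 378). I'll close on it.

>>> {"fn": "carry_out", "kwargs": {
  "deltas": [
    [[0,0,0,0,0,0,0.45],[0,0,0,0,0,0,0.35],[0,0,0,0,0,0,0.25],[0,0,0,0,0,0,0.18],[0,0,0,0,0,0,0.12],[0,0,0,0,0,0,0],[0,0,0,0,0,0,0],[0,0,0,0,0,0,0],[0,0,0,0,0,0,0],[0,0,0,0,0,0,0]]
  ]
}}

```text
clock: 11.2
ee_pos: [0.5649, 0.0383, 0.1775]
orientation: [[-0.993, 0.121, 0.001], [0.121, 0.993, -0.001], [-0.001, -0.0, -1.0]]
ft_force: [-2.0, 0.7, 5.5]
finger_gap: 0.0109
```

Run:
```python
from h import *
s=readout.sense();R=np.array(s["orientation"]);print(s["clock"],s["ee_pos"],R,s["finger_gap"],s["ft_force"],s["ft_torque"])
```

```text
11.2 [0.56485503 0.03827253 0.17749814] [[-9.92610544e-01  1.21336617e-01  1.31635140e-03]
 [ 1.21335985e-01  9.92611342e-01 -5.49938237e-04]
 [-1.37335298e-03 -3.86153699e-04 -9.99998982e-01]] 0.010937607706694689 [-1.98562513  0.68879205  5.50549488] [0.28693058 0.23102147 0.29085954]
```

>>> {"fn": "carry_out", "kwargs": {
  "deltas": [
    [[0,0,-0.3,0,0,0,0],[0,0,-0.6,0,0,0,0],[0,0,-0.9,0,0,0,0],[0,0,-1.2,0,0,0,0],[0,0,-1.5,0,0,0,0],[0,0,-1.8,0,0,0,0],[0,0,-2.1,0,0,0,0],[0,0,-2.4,0,0,0,0],[0,0,-2.7,0,0,0,0],[0,0,-3,0,0,0,0]]
  ]
}}

```text
clock: 12.2
ee_pos: [0.5647, 0.0383, 0.1803]
orientation: [[-0.993, 0.121, 0.001], [0.121, 0.993, -0.001], [-0.001, -0.001, -1.0]]
ft_force: [0.9, 0.3, -14.7]
finger_gap: 0.0108
```

>>> {"fn": "carry_out", "kwargs": {
  "deltas": [
    [[0,0,-0.3,0,0,0,0],[0,0,-0.6,0,0,0,0],[0,0,-0.9,0,0,0,0],[0,0,-1.2,0,0,0,0],[0,0,-1.5,0,0,0,0],[0,0,-1.8,0,0,0,0],[0,0,-2.1,0,0,0,0],[0,0,-2.4,0,0,0,0],[0,0,-2.7,0,0,0,0],[0,0,-3,0,0,0,0]]
  ]
}}

```text
clock: 13.2
ee_pos: [0.5647, 0.0383, 0.1833]
orientation: [[-0.993, 0.121, 0.001], [0.121, 0.993, -0.001], [-0.001, -0.0, -1.0]]
ft_force: [0.7, 2.0, -11.0]
finger_gap: 0.0109
```

>>> {"fn": "carry_out", "kwargs": {
  "deltas": [
    [[0,0,-0.5,0,0,0,0],[0,0,-1,0,0,0,0],[0,0,-1.7,0,0,0,0],[0,0,-2.4,0,0,0,0],[0,0,-3.1,0,0,0,0],[0,0,-3.8,0,0,0,0],[0,0,-4.5,0,0,0,0],[0,0,-5.2,0,0,0,0],[0,0,-5.9,0,0,0,0],[0,0,-6.5,0,0,0,0]]
  ]
}}

```text
clock: 14.2
ee_pos: [0.5647, 0.0381, 0.1899]
orientation: [[-0.993, 0.122, 0.001], [0.122, 0.993, -0.001], [-0.001, -0.001, -1.0]]
ft_force: [-0.4, -1.4, -4.3]
finger_gap: 0.0109
```

Run:
```python
from h import *
s=readout.sense();print(s["ee_pos"],s["ft_force"],s["ft_torque"],np.array(s["orientation"])[:,2])
for n in("wrist","scene"): cv2.imwrite(f"pics/{n}6.png",vision.camera(n))
a=cv2.imread("pics/scene6.png")[150:300,220:420];cv2.imwrite("pics/s6c.png",cv2.resize(a,None,fx=4,fy=4,interpolation=cv2.INTER_CUBIC))
```

```text
[0.56465685 0.03814314 0.18987967] [-0.39398723 -1.35214899 -4.30016461] [ 0.04318688  0.03773589 -0.02488366] [ 7.46669729e-04 -7.24840709e-04 -9.99999459e-01]
```

View pics/s6c.png

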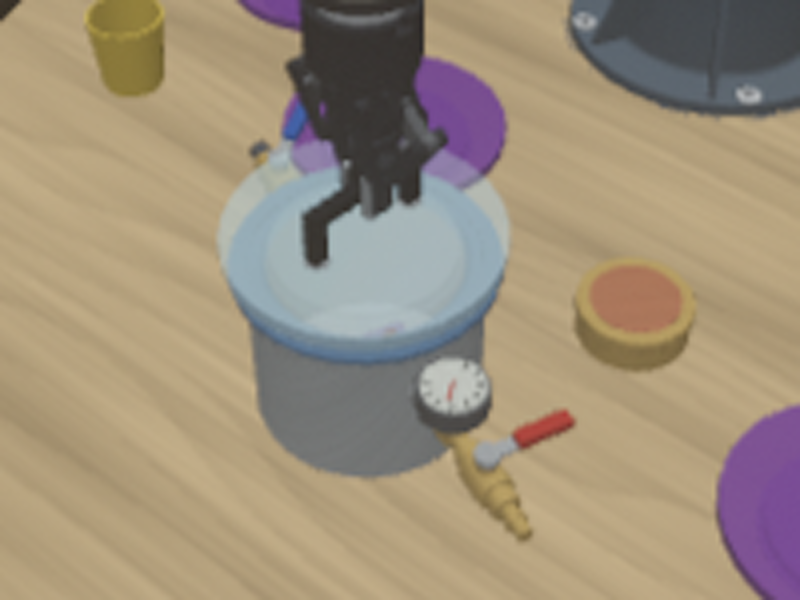

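The lid has risen off the gasket, level as far as this view shows. Only its weight now hangs on the wrist, with no jump in the readings. The lift so far is 12.4 mm, so I'll go to 20 mm and hold.

>>> {"fn": "carry_out", "kwargs": {
  "deltas": [
    [[0,0,-0.5,0,0,0,0],[0,0,-1.5,0,0,0,0],[0,0,-2.5,0,0,0,0],[0,0,-3.5,0,0,0,0],[0,0,-4.5,0,0,0,0],[0,0,-5.5,0,0,0,0],[0,0,-6.5,0,0,0,0],[0,0,-7.4,0,0,0,0],[0,0,-7.8,0,0,0,0],[0,0,-7.8,0,0,0,0]]
  ]
}}

```text
clock: 15.3
ee_pos: [0.5647, 0.0382, 0.1978]
orientation: [[-0.993, 0.121, 0.001], [0.121, 0.993, -0.001], [-0.001, -0.001, -1.0]]
ft_force: [-0.2, 0.5, -4.1]
finger_gap: 0.0111
```

>>> {"fn": "carry_out", "kwargs": {
  "deltas": [
    [[0,0,0,0,0,0,0],[0,0,0,0,0,0,0],[0,0,0,0,0,0,0],[0,0,0,0,0,0,0],[0,0,0,0,0,0,0],[0,0,0,0,0,0,0],[0,0,0,0,0,0,0],[0,0,0,0,0,0,0],[0,0,0,0,0,0,0],[0,0,0,0,0,0,0]]
  ]
}}

```text
clock: 16.3
ee_pos: [0.5647, 0.0382, 0.1977]
orientation: [[-0.993, 0.121, 0.001], [0.121, 0.993, -0.001], [-0.001, -0.001, -1.0]]
ft_force: [-1.1, -0.3, -4.1]
finger_gap: 0.0111
```

Run:
```python
from h import *
s=readout.sense();print(s["clock"],s["ee_pos"],s["ft_force"],s["ft_torque"],np.array(s["orientation"])[:,2],s["finger_gap"])
a=vision.camera("scene")[150:300,220:420];w=vision.camera("wrist")
o=np.vstack([cv2.resize(a,(480,300),interpolation=cv2.INTER_CUBIC),cv2.resize(w,(480,300))]);cv2.imwrite("pics/f.png",o)
C=cam("wrist");hsv=cv2.cvtColor(w,cv2.COLOR_BGR2HSV);H,S,V=[hsv[...,i].astype(int) for i in range(3)]
def ld(m):
  P=np.array([atz(C,q,.126)[:2] for q in np.argwhere(m)[:,::-1]]).astype(np.float32);v=cv2.fitLine(P,2,0,.001,.001).ravel();return P.mean(0),np.degrees(np.arctan2(v[1],v[0]))
m=(H>100)&(H<125)&(S>150)&(V>60);m[:,150:]=0;m[200:]=0;print("vent",ld(m))
m=((H<6)|(H>174))&(S>150);m[:,500:]&=True;m[:,:500]=0;m[:170]=0;m[280:]=0;print("pump",ld(m))
```

```text
16.3 [0.56473779 0.03822177 0.19774855] [-1.07272986 -0.33801722 -4.11283008] [ 0.00354404 -0.01098025  0.01412762] [ 9.52722794e-04 -6.71559390e-04 -9.99999321e-01] 0.011146225890034564
vent (array([ 0.4707729 , -0.11129983], dtype=float32), np.float32(21.831482))
pump (array([0.59327734, 0.20838475], dtype=float32), np.float32(-22.575571))
```

View pics/f.png

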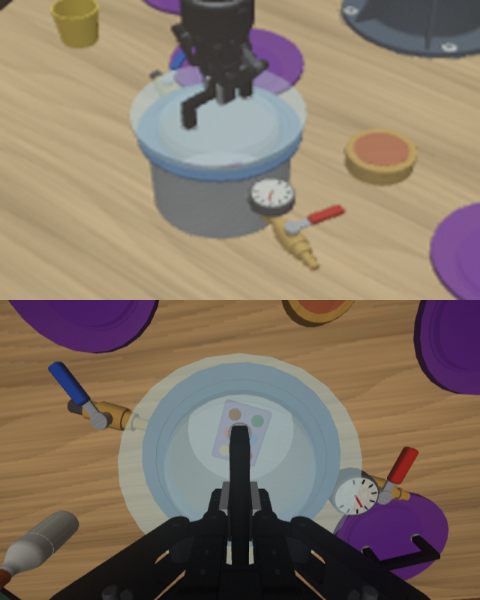

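The lid is held level above the gasket. The vent measures 201.8°, about 44.7° open, and the pump is still shut.

```bash
python3 -c "
from plant import env
print(env.close_job())"
```

```text
the job is handed in; nothing more can be done
None
```

The vent is at half open, the pump valve is still shut, and the lid is held level about 20 mm above the gasket. I handed the job in with the arm still holding it, after about 16 s of the 54 s allowed.

- **Vent:** the lever was not quite shut at the start, about 7–8° ajar, so I turned it about 37° rather than 45°. Readings after the turn ranged from 44.5 to 46°, depending on the view.
- **Pump valve:** I did not touch it. The last look put its lever within about 0.5° of shut.
- **Lid:** I pulled it straight up slowly.
  - The seal gave in the first few millimetres: the pull on the wrist fell from about 15 N to the lid's weight of about 4 N, with no jump in the readings.
  - The tool rose 20.2 mm after gripping and stood within about 0.1° of vertical. I took the gap from that travel and did not measure it in the pictures; the finger opening stayed at 11 mm, so nothing suggests the handle slipped.
- **Surroundings:** I measured no bystander positions at the end. The cup, the tin and the bottle looked undisturbed in the last pictures.

One disagreement came up along the way. Early estimates of the pot's heading ranged from 16° to 23.5° clockwise. I settled on 23° because the line between the two valve ends and the red lever's direction agreed on it.

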